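# Set a blank mug in the stencil jig, handle at the mark

## Task

Get the blank mug ready for stencilling: stand it upright in the middle of the jig's round cork pad with its handle pointing straight at the arrowhead on the jig's board, and let go of it. Then fold the hinged stencil flap up until it stands upright in front of the mug, and leave it there. Set the mug down gently, never tip it over, and leave the two paint jars and the phone where they are.

Things in the scene. Friction and masses are not known exactly. Their poses are not given: they have to be found in the camera images.
- mug: White straight-sided ceramic mug on the table, the loose one nearest the jig (painted mugs far to the left are scenery): 64 mm outside diameter, 85 mm high, wall 4 mm, open top, 0.24 kg. Its one loop handle (bar 10 mm thick) reaches 63 mm from the axis, between heights 16 and 73 mm. Origin: centre of underside; z up; its +x points out through the handle.
- mug_handle (a point): Outside of the mug's handle at mid height: 60 mm from the mug's axis along the mug's +x, 46 mm above the underside.
- jig: Jig fixed to the table: plywood board 160 mm (x) by 185 mm (y, -114 to +71 mm), 16 mm thick, with a round cork pad (84 mm diameter, 6 mm high) on it. Origin: on the table under the pad's centre; z up. The dark steel arrowhead lies on the -y side of the pad and points at it; the stencil flap is hinged on the +y side.
- pad_center (a point): Centre of the cork pad's top surface, 22 mm above the table; its axes are the jig's.
- mark (a point): Tip of the raised steel arrowhead (6 mm high, 46 mm long): 64 mm from the pad's centre along the jig's -y, 22 mm above the table. The mug's handle must point this way.
- stencil (a joint): Angle of the stencil flap, rad: 0 flat, open away from the pad (to the jig's +y); 1.57 upright beside the pad; stop at 1.9, leaning over the pad. Stiff hinge, stays where left (about 2 N at the tab). Flap: grey plastic frame with slots, 112 mm wide (jig's x), 5 mm thick, 2 to 95 mm from the hinge, with a wooden tab in the middle of its free edge.
- stencil_hinge (a point): Middle of the flap's hinge line, which runs along the jig's x: 60 mm from the pad's axis along the jig's +y, 24 mm above the table. Its axes turn with the flap: x along the hinge, y from the hinge along the flap towards the tab.
- stencil_tab (a point): Place to grip the flap's wooden tab: 127 mm from the hinge along the flap. The tab is 26 mm wide (along the jig's x), 9 mm thick, from 94 to 140 mm from the hinge. Pinched across its 26 mm width it can pivot between the fingers while the hinge turns.
- jar_a: Bystander: closed white paint jar, 64 mm diameter, 72 mm high. Origin: centre of its underside.
- jar_b: Bystander: closed green glass paint jar, 64 mm diameter, 72 mm high. Origin: centre of its underside.
- phone: Bystander: phone in a blue case lying flat, 150 mm (its x) by 74 mm by 10 mm. Origin: centre of its underside.
Mind the look-alikes: they are no part of the job. What is shaped like the mug but red is not meant.

How it is judged:
On the way, in this order (a step that is already met when the one before it is completed fails the run):
1. the mug stands released on the pad, centred, handle pointing at the arrowhead (horizontal distance between mug and pad_center below 0.012 m and z of mug in the frame of pad_center between -0.005 and 0.005 m and angle between mug's own z axis and vertical below 0.08 rad and angle between the x axis of mug and the y axis of jig, either way round below 0.175 rad and y of mug_handle in the frame of jig below -0.03 m and contact force between the fingers and mug below 0.1 N and value of joint stencil below 1.3 rad), for 0.2 s.
2. the stencil flap has then been folded upright (value of joint stencil between 1.43 and 1.71 rad), for 0.2 s.
At the end, for the whole second after the job is handed in: The mug stands upright (within 0.08 rad) and at rest on the cork pad, its axis within 12 mm of the pad's centre, its handle pointing at the arrowhead within 0.175 rad (10 degrees); the stencil flap stands still within 0.14 rad (8 degrees) of upright (joint 1.43 to 1.71); both are released (all of step 2 and horizontal distance between mug and pad_center below 0.012 m and z of mug in the frame of pad_center between -0.005 and 0.005 m and angle between mug's own z axis and vertical below 0.08 rad and angle between the x axis of mug and the y axis of jig, either way round below 0.175 rad and y of mug_handle in the frame of jig below -0.03 m and contact force between the fingers and mug below 0.1 N and linear speed of mug below 0.02 m/s and velocity of joint stencil between -0.05 and 0.05 rad/s); the robot touches nothing.
It fails at once if the mug is tipped over (more than 0.7 rad) (angle between mug's own z axis and vertical above 0.7 rad).
It fails at once if the mug is dropped: let go while more than 12 mm above the pad's level (height (world z) of mug above 0.034 m and contact force between each of the fingers, the arm and mug below 0.05 N).
It fails at once if the mug is slammed or pressed hard onto the jig (over 60 N) (contact force between mug and jig above 60 N).
It fails at once if a paint jar or the phone is moved by more than 25 mm (distance of any of jar_a, jar_b, phone from where it was at the start of the episode above 0.025 m).
It also fails if it takes over 54 s, if anything falls off the work surface, if the arm or the gripper's body presses on something with over 40 N, if the wrist force passes 120 N, or if a joint passes its speed limit or range.

## Robot

A 6-joint arm with a two-finger parallel gripper is mounted at the origin on the work surface. World frame = base frame: x ahead of the robot, y to its left, z up, the work surface at z = 0. Lengths are in m, angles in rad, forces in N, time in s.
With the tool pointing down it reaches from about 0.25 to 0.725 m from the base axis. Payload 4 kg.
Tool frame: the origin (TCP) lies between the finger pads; the fingertips stand ctrl.tip_extent ahead of it and the grasp point (between the pads) lies 8 mm behind it (ctrl.tip_extent is the distance from the TCP to the fingertips, in m); z points along the fingers, y is the line along which they close (so a half turn about z gives the same grasp; the last joint's range is limited). The gripper opens to 85 mm and grips with 20 to 120 N. Pads are 22 mm wide; open, the fingers measure 114 mm over their backs; the gripper's body (76 mm by 85 mm) begins 54 mm behind the grasp point. The pads swing forward as they close: fully open they stand 13 mm farther back than shut.
Start: joints at [1.334, 0.241, 0.005, 1.335, 0, 1.571], TCP at [0.117, 0.486, 0.242] pointing down, gripper open.
Joint ranges: [-2.72, 2.72], [-1.05, 1.87], [-1.09, 1.28], [-1.99, 2.15], [-1.42, 1.44], [-3.14, 3.14]. Speed limits (rad/s): [2.79, 2.79, 3.14, 3.14, 3.14, 3.14].

## Interface

Orientations are given as a unit quaternion [x, y, z, w].
In Python, from rig import ctrl gives the robot as it stands. Calls block until the motion is done:
- ctrl.reach(position, orientation): joint-space move of the TCP to a pose.
- ctrl.move_linear(position, orientation=None, speed=0.15, force_limit=None): straight line of the TCP; orientation=None keeps the orientation; speed is the mean speed in m/s. With force_limit (N) it stops when the force on the tool has changed by that much, and returns True; else False.
- ctrl.movej(angles): joint-space move.
- ctrl.set_gripper(opening, newtons=None): finger opening in m; newtons is the grip in N (None keeps the last); returns when the fingers have stopped.
- ctrl.wait(seconds).
- ctrl.inverse_kinematics(position, orientation): joint angles nearest the present ones, or None.
- ctrl.camera(name): name is "scene" or "top" or "wrist"; returns the picture (384x512x3 uint8, blue, green, red); there is no depth.
- ctrl.camera_params(name): a dict with "fx", "fy", "cx", "cy" (pixels), "extrinsics" (4x4, takes a point from world to camera coordinates). Camera axes: x right, y down, z forward; pixel columns grow to the right and rows downward; lengths in m; the calibration is good to about 2 mm. A picture is of the moment at which its call begins: read the wrist's pose just before it. camera_params takes no time and is no camera call; for the wrist camera it gives the pose at the moment of the call.
A pose or a line that the arm cannot do raises ctrl.MotionError and nothing moves.
- ctrl.close_job(): hands the job in; it is judged then, once.
Readings, each from a call of its own:
- ctrl.read_time_s(): time.
- ctrl.read_qpos(): joint angles.
- ctrl.read_qd(): joint speeds.
- ctrl.read_effort(): joint torques, N m.
- ctrl.read_tcp_pos(): TCP position.
- ctrl.read_tool_rot(): TCP orientation.
- ctrl.read_wrist_force(): force on the tool from outside, world axes, zero at the start.
- ctrl.read_moment(): the same for the moment, N m.
- ctrl.read_opening(): finger opening in m.
- ctrl.read_grasp_force(): force on a finger pad.
Only numpy, scipy, OpenCV 4.12 (cv2) and the standard library are available. Lean on these libraries where they do the work, as an engineer would, in place of code of your own. Each camera call takes 0.05 s, during which the arm holds its last target. There are 200 camera calls.

## Working session

There is one attempt and no reset: what is moved stays moved. The work goes in short steps, each a Python script; the robot and the scene stay as the last script left them, time stands still between calls to the robot, and variables do not carry over. Pictures are saved under pics/ and viewed, at most 10 in all, crops included, and the job is handed in when it is done.

```bash
ls; mkdir -p pics; python3 - <<'E'
from rig import ctrl
import cv2,numpy as np
for n in("scene","top"):
    cv2.imwrite(f"pics/{n}0.png",ctrl.camera(n)); p=ctrl.camera_params(n); print(n,p["fx"],p["cx"],p["cy"],np.round(p["extrinsics"],3).tolist())
print(ctrl.tip_extent,ctrl.read_tool_rot(),ctrl.read_time_s())
E
```

```text
pics
scene 443.1726376902458 253.80075010757216 190.1289015864529 [[0.248, 0.969, 0.009, -0.116], [0.654, -0.16, -0.74, -0.331], [-0.715, 0.189, -0.673, 1.533], [0.0, 0.0, 0.0, 1.0]]
top 403.04559092383704 257.2721073710129 192.3790133335983 [[0.001, -1.0, -0.005, -0.013], [-0.982, -0.0, -0.187, 0.606], [0.187, 0.005, -0.982, 0.967], [0.0, 0.0, 0.0, 1.0]]
0.011 [ 1.18126899e-01  9.92998036e-01 -9.62260116e-04 -9.84848698e-05] 0.1
```

View pics/scene0.png

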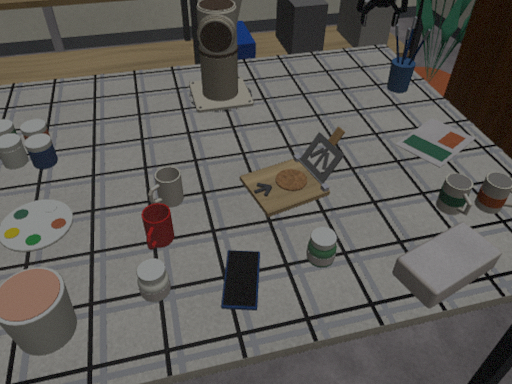

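View pics/top0.png

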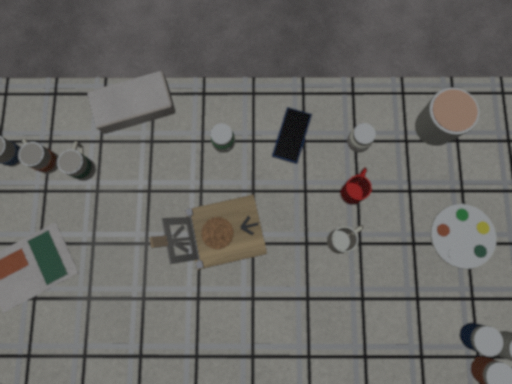

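The scene view shows the blank mug at about (168,187) with its handle towards (152,195). The jig is at (285,187) with the flap at the upper right. In the top view, the mug is at about (342,240) with its handle towards (359,230). The pad is at (217,233), the arrow at (248,226), and the tab at (158,241). I'll zoom in on both.

```bash
python3 - <<'E'
import cv2,numpy as np
t=cv2.imread("pics/top0.png")[180:280,140:390]; s=cv2.imread("pics/scene0.png")[120:220,140:360]
a=cv2.resize(t,None,fx=3.2,fy=3,interpolation=cv2.INTER_CUBIC);b=cv2.resize(s,(660,300),interpolation=cv2.INTER_CUBIC)
c=np.zeros((600,800,3),np.uint8);c[:300]=a[:, :800];c[300:,:660]=b;cv2.imwrite("pics/crop1.png",cv2.convertScaleAbs(c,alpha=1.3))
E
```

```text
(no output)
```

View pics/crop1.png

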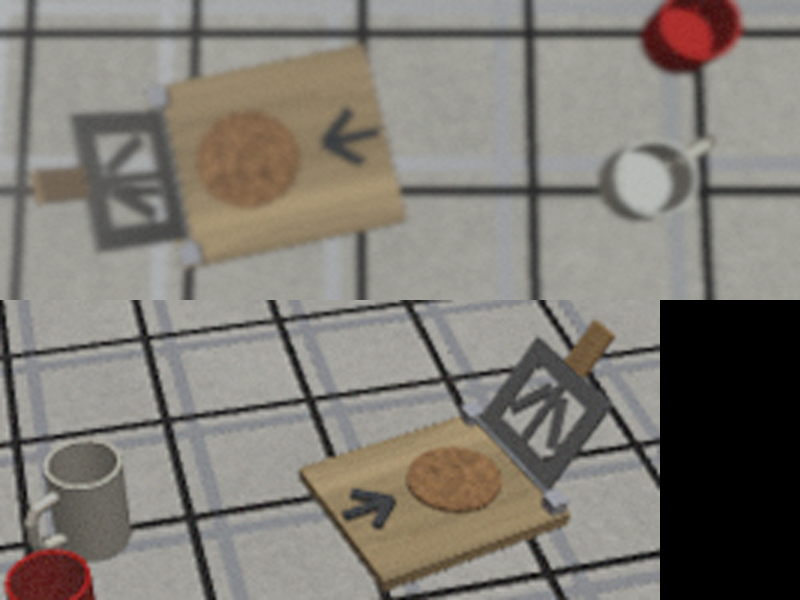

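```bash
cat > h.py <<'E'
from rig import ctrl
import cv2,numpy as np
from scipy.spatial.transform import Rotation as R
def P(n):
    p=ctrl.camera_params(n) if isinstance(n,str) else n
    return np.array([[p["fx"],0,p["cx"]],[0,p["fy"],p["cy"]],[0,0,1]])@p["extrinsics"][:3]
def tri(Pa,a,Pb,b):
    X=cv2.triangulatePoints(Pa,Pb,np.array(a,float).reshape(2,1),np.array(b,float).reshape(2,1))[:,0]; return X[:3]/X[3]
def proj(Pm,X): q=Pm@np.r_[X,1]; return q[:2]/q[2]
def down(yaw): # closing (y) axis direction at angle yaw in world
    y=np.array([np.cos(yaw),np.sin(yaw),0]);z=np.array([0,0,-1.]);return R.from_matrix(np.c_[np.cross(y,z),y,z]).as_quat()
E
python3 - <<'E'
from h import *
A,B=P("top"),P("scene")
pts=dict(pad=((248,159),(455,479)),tip=((322,146),(395,500)),tabend=((35,186),(603,328)),tabroot=((90,182),(577,368)),rim=((646,181),(85,466)),handle=((711,142),(36,515)),
 cornFarR=((360,44),(385,585)),cornNearR=((403,217),(302,473)),mugbot=((640,185),(95,540)))
for k,(t,s) in pts.items():
    a=(140+t[0]/3.2,180+t[1]/3);b=(140+s[0]/3,120+(s[1]-300)/3)
    X=tri(A,a,B,b);print(k,X.round(3),(proj(A,X)-a).round(1),(proj(B,X)-b).round(1))
E
```

```text
pad [0.507 0.092 0.018] [-0.5 -0.2] [-0.5  0. ]
tip [0.519 0.033 0.015] [-0.8 -0.2] [-0.7  0. ]
tabend [0.475 0.23  0.135] [0.3 0.1] [ 0.3 -0. ]
tabroot [0.482 0.203 0.101] [-1.8 -0.6] [-1.4  0.2]
rim [ 0.484 -0.221  0.077] [0.9 0.1] [0.7 0.1]
handle [ 0.517 -0.27   0.063] [-1.3 -0.2] [-1.1 -0.1]
cornFarR [0.609 0.    0.008] [-0. -0.] [-0.  0.]
cornNearR [ 0.458 -0.035  0.009] [-0.2 -0. ] [-0.1  0. ]
mugbot [ 0.486 -0.227 -0.003] [-1.2 -0.2] [-1.  -0.1]
```

```bash
python3 - <<'E'
from h import *
import pickle
d={}
pad=np.array([.507,.092,.02]);mug=np.array([.484,-.221,.08])
for k,pos,yaw in(("jA",(.47,.03,.30),.22),("jB",(.47,.10,.30),.22),("mA",(.44,-.17,.30),.6),("mB",(.44,-.23,.30),.6)):
    ctrl.reach(pos,down(yaw)); ctrl.wait(.2)
    p=ctrl.camera_params("wrist");im=ctrl.camera("wrist");d[k]=p;cv2.imwrite(f"pics/{k}.png",im)
    print(k,proj(P(p),pad).round(),proj(P(p),mug).round(),ctrl.read_qpos().round(2),ctrl.read_time_s())
pickle.dump(d,open("p.pkl","wb"))
a=[cv2.resize(cv2.imread(f"pics/{k}.png"),(400,300),interpolation=cv2.INTER_AREA) for k in d]
cv2.imwrite("pics/grid.png",np.vstack([np.hstack(a[:2]),np.hstack(a[2:])]))
E
```

```text
jA [291. 110.] [231. 307.] [0.06 0.16 0.06 1.46 0.   1.41] 2.4333
jB [279. 155.] [223. 339.] [ 0.21  0.18  0.08  1.47 -0.    1.56] 3.0667
mA [413.  10.] [262. 202.] [-0.37  0.17  0.06  1.47  0.    0.6 ] 4.375
mB [448. -35.] [288. 168.] [-0.48  0.22  0.12  1.48  0.    0.49] 4.975
```

View pics/grid.png

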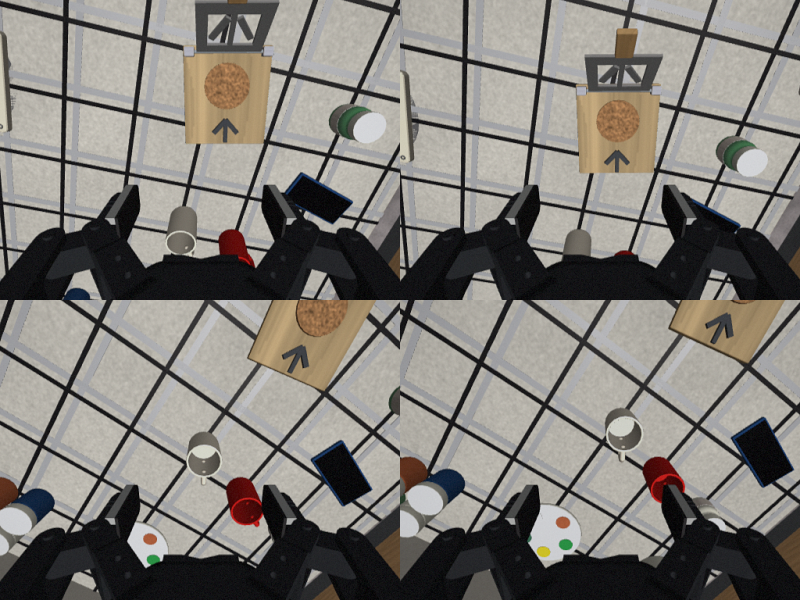

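The wrist views show the jig with its arrow pointing at the pad in jA and jB, and the mug with its handle towards the image bottom in mA and mB. Next I'll zoom for accurate pixel positions.

```bash
python3 - <<'E'
from h import *
def crop(k,u,v,w,h,f): return cv2.convertScaleAbs(cv2.resize(cv2.imread(f"pics/{k}.png")[v:v+h,u:u+w],None,fx=f,fy=f,interpolation=cv2.INTER_CUBIC),alpha=1.2)
# mug crops 80x75 x4 ; jig crops 120 x 100? x3.33
a=np.hstack([crop("mA",220,160,100,80,4),crop("mB",240,130,100,80,4)])
b=np.hstack([crop("jA",220,65,160,120,2.5),crop("jB",215,110,160,112,2.5) if 0 else crop("jB",215,105,160,120,2.5)])
c=np.vstack([a,b[:280]]);print(c.shape);cv2.imwrite("pics/crop2.png",c)
for k in("jA","jB"):
    im=cv2.imread(f"pics/{k}.png");h=cv2.cvtColor(im,cv2.COLOR_BGR2HSV)
    m=cv2.inRange(h,(3,90,60),(14,255,230));m=cv2.morphologyEx(m,cv2.MORPH_OPEN,np.ones((3,3)));m=cv2.morphologyEx(m,cv2.MORPH_CLOSE,np.ones((9,9)))
    c=max(cv2.findContours(m,0,1)[0],key=cv2.contourArea);print(k,cv2.fitEllipse(cv2.convexHull(c)))
E
```

```text
(600, 800, 3)
jA ((287.7756042480469, 94.82432556152344), (23.636159896850586, 38.8349494934082), 89.83836364746094)
jB ((278.4355163574219, 153.98719787597656), (49.00334548950195, 51.71631622314453), 84.28118896484375)
```

View pics/crop2.png

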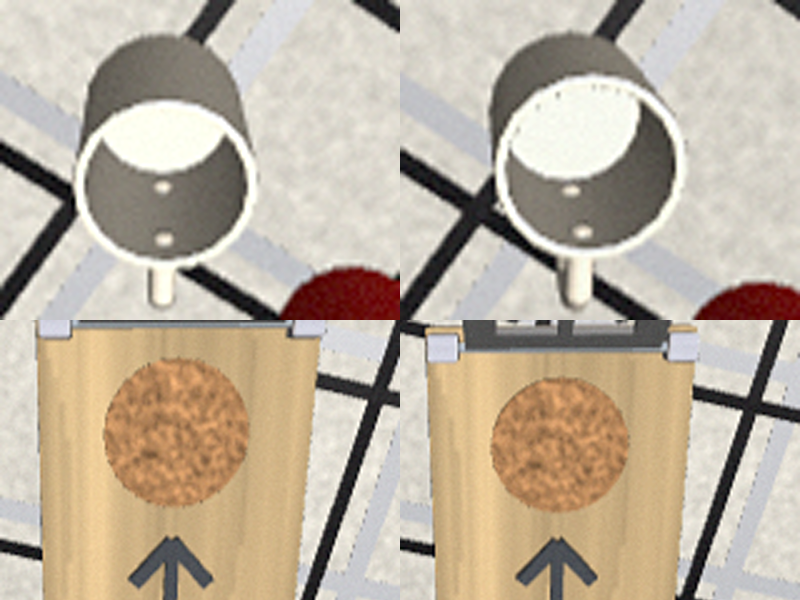

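```bash
python3 - <<'E'
from h import *
import pickle
d={k:P(v) for k,v in pickle.load(open("p.pkl","rb")).items()}
T=P("top")
def t(n,a,b,ka,kb):
    X=tri(d[ka],a,d[kb],b);print(n,X.round(4),(proj(d[ka],X)-a).round(1),proj(T,X).round(1));return X
rim=t("rim",(261.5,206),(287.75,172.5),"mA","mB")
h=t("handle",(260.5,235.75),(284,205.75),"mA","mB")
pad=t("pad",(290.6,109.8),(278.6,154.6),"jA","jB")
tip=t("tip",(288,151.8),(277.8,192.2),"jA","jB")
bl=t("brL",(242,67.2),(232.2,115.4),"jA","jB");br=t("brR",(343.2,67.2),(328,115),"jA","jB")
f=lambda v:np.degrees(np.arctan2(v[1],v[0]))
print("tip dir",f(tip-pad),np.linalg.norm((tip-pad)[:2]),"bracket dir",f(br-bl),"handle",f(h-rim),np.linalg.norm((h-rim)[:2]))
# single-view ray at known heights
def ray(k,uv,z):
    M=d[k];A=np.c_[M[:,:2],-np.r_[uv,1]];return np.linalg.solve(A,-(M[:,2]*z+M[:,3]))[:2]
for k,u in(("mA",(261.5,206)),("mB",(287.75,172.5))):print("rim@.085",ray(k,u,.085))
for k,u in(("mA",(260.5,233)),("mB",(284,203))):print("hand@.068",ray(k,u,.068), f(ray(k,u,.068)-ray(k,(261.5,206) if k=="mA" else (287.75,172.5),.085)))
for k,u,w in(("jA",(290.6,109.8),(288,151.8)),("jB",(278.6,154.6),(277.8,192.2))):
    a,b=ray(k,u,.022),ray(k,w,.022);print("pad@.022",a,"tip",b,f(b-a),np.linalg.norm(b-a))
E
```

```text
rim [ 0.4879 -0.2263  0.0785] [0.2 0.2] [345.1 238.6]
handle [ 0.5184 -0.2731  0.0627] [-0.1 -0.1] [362.2 226.8]
pad [0.5064 0.092  0.0185] [-0.2 -0.1] [216.9 233. ]
tip [0.5203 0.03   0.0131] [0.3 0.1] [241.  227.9]
brL [0.4253 0.1331 0.0084] [-0.2 -0. ] [200.8 264.9]
brR [0.5655 0.1648 0.0077] [-0.2 -0.1] [190.3 211. ]
tip dir -77.39938043142543 0.06360167058357637 bracket dir 12.739818021934601 handle -56.8695506085343 0.055829981552634474
rim@.085 [ 0.48578942 -0.22395415]
rim@.085 [ 0.48650554 -0.22512938]
hand@.068 [ 0.5141419  -0.26679388] -56.50234943526828
hand@.068 [ 0.51389225 -0.26797792] -57.41525664329316
pad@.022 [0.50623426 0.09218269] tip [0.51836667 0.03171328] -78.65496686530382 0.06167450321249229
pad@.022 [0.50566525 0.09278484] tip [0.51927361 0.0331463 ] -77.14627476116463 0.061171419760436274
```

```bash
python3 - <<'E'
from h import *
y1=np.radians(33);y2=np.radians(12.6)
m=(.4862,-.2246);q=down(y1)
ctrl.reach((*m,.16),q);ctrl.set_gripper(.085,40)
print(ctrl.move_linear((*m,.047),q,speed=.1,force_limit=8))
p0=ctrl.read_tcp_pos();ctrl.set_gripper(0,40);print(p0,ctrl.read_opening(),ctrl.read_grasp_force())
ctrl.move_linear((*m,.147),q,speed=.1);ctrl.wait(.1)
print(ctrl.read_opening(),ctrl.read_grasp_force(),ctrl.read_wrist_force(),ctrl.read_time_s())
cv2.imwrite("pics/held.png",ctrl.camera("wrist"))
E
```

```text
False
[ 0.48677237 -0.22488914  0.04769657] 0.06412719957044004 44.43683557212353
0.06427525260396093 44.698459804058075 [ 0.12638725 -0.75129198 -2.53841106] 8.6917
```

View pics/held.png

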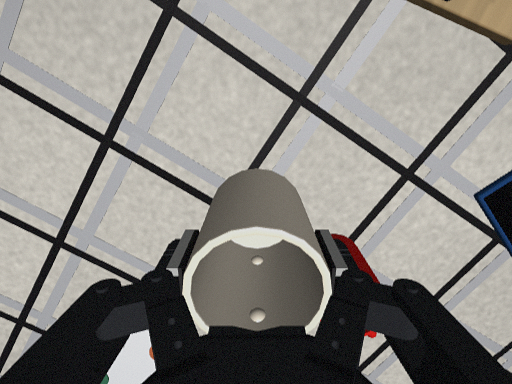

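The mug is held between the pads, with its rim from column 185 to 330. The two handle roots line up at column 257, so the handle is square to the closing line. Now I'll place it.

```bash
python3 - <<'E'
from h import *
q=down(np.radians(12.6));c=(.506,.0923)
ctrl.reach((*c,.147),q);ctrl.wait(.2)
print(ctrl.read_tcp_pos(),ctrl.read_wrist_force(),ctrl.read_opening())
ctrl.move_linear((*c,.080),q,speed=.1)
print(ctrl.move_linear((*c,.062),q,speed=.02,force_limit=4),ctrl.read_tcp_pos(),ctrl.read_wrist_force())
ctrl.set_gripper(.085);ctrl.wait(.2)
p=ctrl.read_tcp_pos()
ctrl.move_linear((*c,.20),q,speed=.12)
s=np.array([.47,.10,.30]);ctrl.reach(s,q);ctrl.wait(.2)
import pickle;d={}
for k,dx in(("pA",0),("pB",-.05)):
    ctrl.reach(s+[0,dx,0],q);ctrl.wait(.2);d[k]=ctrl.camera_params("wrist");cv2.imwrite(f"pics/{k}.png",ctrl.camera("wrist"))
pickle.dump(d,open("p2.pkl","wb"))
print(p,ctrl.read_time_s())
for k in d: print(proj(P(d[k]),np.array([.506,.0923,.107])))
f=lambda k,u,v:cv2.convertScaleAbs(cv2.resize(cv2.imread(f"pics/{k}.png")[v:v+200,u:u+133],None,fx=3,fy=3,interpolation=cv2.INTER_CUBIC),alpha=1.2)
u=[np.maximum(proj(P(d[k]),np.array([.506,.0923,.107]))-(66,130),0).astype(int) for k in d];print(u)
cv2.imwrite("pics/crop3.png",np.hstack([f(k,*a) for k,a in zip(d,u)]))
E
```

```text
[0.50627809 0.09116532 0.1469887 ] [ 0.6414875   0.36969622 -3.7401488 ] 0.06391725354488904
True [0.50605745 0.09242973 0.07005295] [0.31212619 0.27186754 4.52055729]
[0.50469917 0.09208764 0.06876572] 15.1083
[283.88510421 171.66236608]
[294.33573333 132.34887318]
[array([217,  41]), array([228,   2])]
```

View pics/crop3.png

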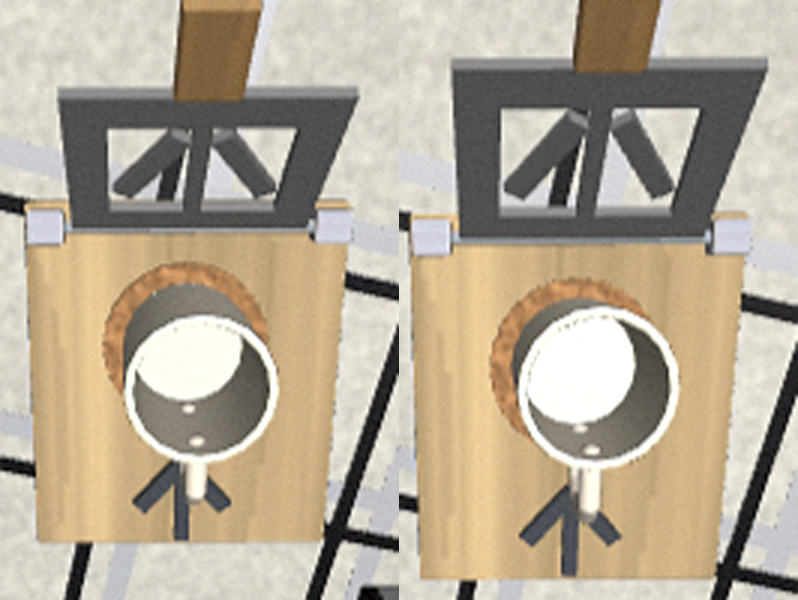

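The mug stands on the pad. Its rim centre is at (284,170) in pA, against a predicted (284,172). The handle lies over the arrow. Next I'll check the angle and measure the flap's top corners.

```bash
python3 - <<'E'
from h import *
import pickle
d={k:P(v) for k,v in pickle.load(open("p2.pkl","rb")).items()}
f=lambda a,b:tri(d["pA"],np.array(a)/3+(217,41),d["pB"],np.array(b)/3+(228,2))
rim=f((201,388),(201,387));h=f((196,498),(192,514));L=f((58,90),(53,60));Rr=f((358,93),(369,60));tb=f((210,100),(212,72))
for n,X in zip(("rim","handle","L","R","tabroot"),(rim,h,L,Rr,tb)):print(n,X.round(4))
print("handle dir",np.degrees(np.arctan2(*(h-rim)[1::-1])),"flap w",np.linalg.norm(L-Rr))
a=np.radians(12.6);ey=np.array([-np.sin(a),np.cos(a),0])
hinge=np.array([.5057,.0923,.024])+.06*ey;v=(L+Rr)/2-hinge;print("hinge",hinge,"flap angle",np.arctan2(v[2],v@ey),np.hypot(v[2],v@ey),"lateral",v@[np.cos(a),np.sin(a),0])
v=tb-hinge;print("tabroot lateral",v@[np.cos(a),np.sin(a),0],np.arctan2(v[2],v@ey),np.hypot(v[2],v@ey))
q=down(a)
for t in(.94,1.2,1.57,1.62):
    r=hinge+.130*(np.cos(t)*ey+[0,0,np.sin(t)])-[0,0,.008];print(t,r.round(4),ctrl.inverse_kinematics(r,q))
E
```

```text
rim [0.506  0.094  0.1073]
handle [0.52   0.0379 0.0876]
L [0.4262 0.1924 0.1012]
R [0.5331 0.2149 0.1085]
tabroot [0.4822 0.2015 0.0993]
handle dir -75.97988819097242 flap w 0.10945309742704727
hinge [0.49261141 0.15085501 0.024     ] flap angle 0.978742962809441 0.09743553227972138 lateral -0.001104512077333036
tabroot lateral 0.0008402885430343465 0.9694125329065916 0.09137590294903229
0.94 [0.4759 0.2257 0.121 ] [ 0.44282263  0.37662988 -0.13467633  1.05949011  0.          1.79370747]
1.2 [0.4823 0.1968 0.1372] [ 0.38744459  0.35115105 -0.12653615  1.09310912  0.          1.73832943]
1.57 [0.4926 0.151  0.146 ] [ 0.29736774  0.33277203 -0.12848434  1.10953996  0.          1.64825258]
1.62 [0.494  0.1446 0.1458] [ 0.28478249  0.3320571  -0.12996871  1.10877051  0.          1.63566733]
```

```bash
python3 - <<'E'
from h import *
a=np.radians(12.6);ey=np.array([-np.sin(a),np.cos(a),0]);hinge=np.array([.4926,.1509,.024]);q=down(a)
pt=lambda t,r=.129:hinge+r*(np.cos(t)*ey+[0,0,np.sin(t)])-[0,0,.008]
g=pt(.965)
ctrl.reach(g+[0,0,.10],q);ctrl.set_gripper(.06,25)
print(ctrl.move_linear(g,q,speed=.08,force_limit=5),ctrl.read_tcp_pos(),g)
ctrl.set_gripper(0,25);print(ctrl.read_opening(),ctrl.read_grasp_force(),ctrl.read_wrist_force())
for t in np.linspace(.965,1.575,7)[1:]:
    ctrl.move_linear(pt(t),q,speed=.05);print(round(t,2),ctrl.read_wrist_force().round(1),ctrl.read_opening().__round__(4))
ctrl.wait(.2);print(ctrl.read_tcp_pos(),pt(1.575))
ctrl.set_gripper(.06);ctrl.wait(.2)
ctrl.move_linear(pt(1.575)+[0,0,.12],q,speed=.1)
s=np.array([.47,.10,.32])
import pickle;d={}
ims=[]
for k,dx in(("fA",-.02),("fB",-.08)):
    ctrl.reach(s+[0,dx,0],q);ctrl.wait(.2);d[k]=ctrl.camera_params("wrist");im=ctrl.camera("wrist");cv2.imwrite(f"pics/{k}.png",im);
    u=np.maximum(proj(P(d[k]),np.array([.5,.12,.1]))-(66,100),0).astype(int);print(k,u)
    ims.append(cv2.resize(im[u[1]:u[1]+200,u[0]:u[0]+133],None,fx=3,fy=3,interpolation=cv2.INTER_CUBIC))
pickle.dump(d,open("p3.pkl","wb"));print(ctrl.read_time_s())
cv2.imwrite("pics/crop4.png",np.hstack(ims))
cv2.imwrite("pics/scene9.png",ctrl.camera("scene"))
E
```

```text
False [0.47705042 0.22280453 0.12265561] [0.47657634 0.22258575 0.12204431]
0.025427184160247057 26.45087242126465 [-2.90773954  0.06090298  3.31616737]
1.07 [-3.4  2.2  3. ] 0.0253
1.17 [-4.3  1.3  4. ] 0.0252
1.27 [-3.7  0.7  4.2] 0.0254
1.37 [-2.7 -0.6  2.7] 0.0253
1.47 [-3.8  0.3  1.9] 0.0256
1.58 [-3.7 -0.5  1.5] 0.0255
[0.49269414 0.15018434 0.14493486] [0.49271829 0.15037079 0.14499886]
fA [221  30]
fB [233   0]
24.0
```

View pics/crop4.png

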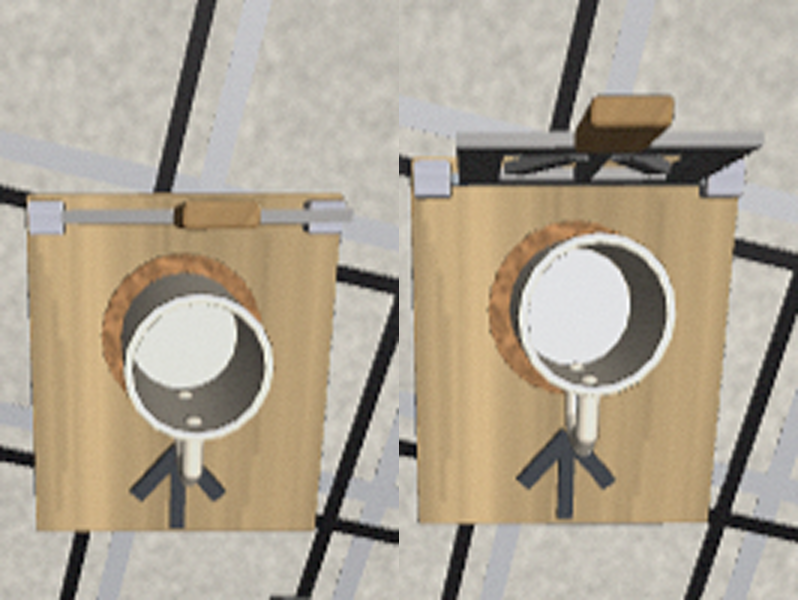

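```bash
python3 - <<'E'
from h import *
import pickle
raw=pickle.load(open("p3.pkl","rb"));d={k:P(v) for k,v in raw.items()}
a=np.radians(12.6);ey=np.array([-np.sin(a),np.cos(a),0]);hinge=np.array([.4926,.1509,.024])
ex=np.array([np.cos(a),np.sin(a),0])
for k in d:
    o={"fA":(221,30),"fB":(233,0)}[k]
    for t in(1.43,1.5,1.57,1.64,1.71):
        u=cy=np.array([np.cos(t)*ey+[0,0,np.sin(t)]])[0]
        print(k,t,"tab end",((proj(d[k],hinge+.14*u)-o)*3).round(),"edge",((proj(d[k],hinge+.095*u)-o)*3).round(),"hinge",((proj(d[k],hinge)-o)*3).round())
f=lambda p,q:tri(d["fA"],np.array(p)/3+(221,30),d["fB"],np.array(q)/3+(233,0))
X=f((220,214),(234,110));v=X-hinge;print("tabend",X,np.arctan2(v[2],v@ey),"rim",f((200,366),(198,315)))
E
```

```text
fA 1.43 tab end [223. 170.] edge [207. 188.] hinge [185. 213.]
fA 1.5 tab end [222. 201.] edge [207. 206.] hinge [185. 213.]
fA 1.57 tab end [221. 232.] edge [206. 224.] hinge [185. 213.]
fA 1.64 tab end [220. 262.] edge [205. 242.] hinge [185. 213.]
fA 1.71 tab end [218. 291.] edge [205. 259.] hinge [185. 213.]
fB 1.43 tab end [236.  59.] edge [212. 108.] hinge [178. 174.]
fB 1.5 tab end [235.  94.] edge [211. 128.] hinge [178. 174.]
fB 1.57 tab end [233. 129.] edge [210. 148.] hinge [178. 174.]
fB 1.64 tab end [231. 163.] edge [209. 168.] hinge [178. 174.]
fB 1.71 tab end [228. 197.] edge [208. 188.] hinge [178. 174.]
tabend [0.49121236 0.15647932 0.1625703 ] 1.5293418150619955 rim [0.50715984 0.09291118 0.10087883]
```

The flap stands edge-on to the camera, with its tab end at (220,214) in fA. That puts it at about 1.52 rad, within limits. The mug is undisturbed, with its rim centre 1–2 mm from the pad's centre. I'm handing in.

```bash
python3 -c "
from rig import ctrl
print(ctrl.close_job(),ctrl.read_time_s())"
```

```text
the job is handed in; nothing more can be done
the job is handed in; nothing more can be done
```

The job is handed in: the mug stands released on the cork pad within about 2 mm of centre, handle at the arrowhead within about 2°, and the flap stands at about 1.52 rad (my camera measurements; the hand-in gave no verdict).

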